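Code-check a gel cassette and hold it poised over the gel tank

TASK

Take the green-labelled gel cassette from the stand and show its front label to the code reader, then turn it round and show the reader its back label, holding it steady for a second each time. Then carry it over the tube rack and bottles to the gel tank and finish holding it, upright and still gripped, lined up about a centimetre above the empty slot with its short front plate towards the tank's core: I still have to top up the buffer, so do not lower it in or let it touch the tank. Leave the other cassette and everything else on the bench where it is.

Things in the scene. Friction and masses are not known exactly. Their poses are not given: they have to be found in the camera images.
- cassette: the cassette to load, rigid plastic, about 90 g, 100 mm wide, 100 mm tall, 9 mm thick, upright in the stand. Origin: centre of its bottom edge; z up, y along its width, +x out of its front. Front: grey short plate, 90 mm tall, green-striped label; back: white tall plate, 100 mm, black-striped label. Grip it from above across the 9 mm, above the labels, 60 to 88 mm from the bottom
- front_label (a point): centre of the 80 x 40 mm bar-code label on the front (+x) face, 32 mm above the bottom edge: white with a green stripe and fine bars. Axes as the cassette's
- back_label (a point): centre of the same-sized label on the back (-x) face, 32 mm above the bottom edge: black stripe and coarse bars. Axes as the cassette's
- spare_cassette: a bystander in the stand's other slot: the same cassette with an orange-striped front label. Same frame. Which slot holds which cassette varies
- stand: fixed white stand 136 (x) x 130 (y) x 36 mm (top of its rails). Origin: centre of its underside. Two slots along y at x = -40 and +40 mm, each 12 mm wide and 106 mm long, floor 8 mm above the bench; the cassettes' front faces look to the stand's +x
- reader_window (a point): centre of the window of the fixed code reader (grey head on a black foot), 80 mm above the bench. The window looks to this frame's -x, z up; the head is 78 mm wide, 53 to 112 mm above the bench, at x above 0. It reads a label facing it level and centred, 30 to 120 mm off, within some 25 degrees of square; at 60 mm or more the cassette can turn in place
- tank: fixed gel tank, clear plastic, 136 (x) x 176 (y) x 120 mm tall. Origin: centre of its underside, z up. The black electrode core runs along y at x = -20 to +20 mm, with two brass electrode pins at x = 0, y = -70 and +70 mm, tops 136 mm above the bench. The slot at the core's -x side is filled, the one at its +x side empty
- slot (a point): centre of the mouth of the tank's empty slot, level with the rim, 120 mm above the bench, 30.5 mm to +x of the core's middle. Axes as the tank's: x across the slot (core towards -x), y along it. The slot is 21 mm wide and 114 mm long; nothing beside it stands above the rim. The cassette belongs with its front to the core: its +x along this frame's -x
- tube_rack: loose blue rack of capped tubes, 190 (x) x 66 (y) x 118 mm tall, between reader and tank. Origin: centre of underside
- stain_bottle: loose dark blue bottle with white cap, 64 mm diameter, 150 mm tall, between reader and tank. Origin: centre of underside
- white_bottle1: loose small white bottle, 38 mm diameter, 68 mm tall. Origin: centre of underside
- white_bottle2: another such white bottle
- tank_lid: loose lid of the tank, clear with a green grip, 144 x 180 x 44 mm, lying beyond the tank. Origin: centre of underside
- tray: loose yellow tray of small things, 120 x 180 x 71 mm. Origin: centre of underside
- gel_knife: loose flat yellow scraper, 165 x 60 x 8 mm. Origin: underside, where handle meets blade

How it is judged (in metres and radians):
On the way, in this order (a step that is already met when the one before it is completed fails the run):
1. the front label is held steady before the reader's window (0.4 s; 25 to 130 mm away, within 25 mm of level and centred, within 0.5 rad of square) (x of reader_window in the frame of cassette between 0.025 and 0.13 m and y of reader_window in the frame of cassette between -0.025 and 0.025 m and z of reader_window in the frame of cassette between 0.007 and 0.057 m and x of cassette in the frame of reader_window between -0.13 and -0.025 m and angle between the x axis of cassette and the x axis of reader_window, either way round below 0.5 rad and linear speed of cassette below 0.03 m/s), for 0.4 s.
2. turned round, the back label is held steady before the window in the same way (x of reader_window in the frame of cassette between -0.13 and -0.025 m and y of reader_window in the frame of cassette between -0.025 and 0.025 m and z of reader_window in the frame of cassette between 0.007 and 0.057 m and x of cassette in the frame of reader_window between -0.13 and -0.025 m and angle between the x axis of cassette and the x axis of reader_window, either way round below 0.5 rad and linear speed of cassette below 0.03 m/s), for 0.4 s.
At the end, for the whole second after the job is handed in: the cassette is gripped and still, its bottom edge 4 to 20 mm above the slot's mouth, within 5 mm of it across and along, within 0.09 rad of parallel and of upright, short front plate towards the core, touching nothing but the fingers; the spare cassette has stayed within 15 mm of its place (x of cassette in the frame of slot between -0.005 and 0.005 m and y of cassette in the frame of slot between -0.005 and 0.005 m and z of cassette in the frame of slot between 0.004 and 0.02 m and angle between the x axis of cassette and the x axis of slot, either way round below 0.09 rad and angle between cassette's own z axis and vertical below 0.09 rad and x of tank in the frame of cassette above 0.01 m and contact force between the fingers and cassette above 1 N and contact force between cassette and tank below 0.1 N and linear speed of cassette below 0.02 m/s and distance of spare_cassette from where it was at the start of the episode below 0.015 m); the arm keeps its last pose, push and grip.
It fails at once if the cassette touches the tank (contact force between cassette and tank above 0.5 N).
It fails at once if the cassette is lowered into the slot (x of cassette in the frame of slot between -0.04 and 0.04 m and y of cassette in the frame of slot between -0.06 and 0.06 m and z of cassette in the frame of slot below -0.002 m).
It fails at once if a bystander is pushed more than 25 mm (distance of any of spare_cassette, tube_rack, stain_bottle, white_bottle1, white_bottle2, tank_lid, tray, gel_knife from where it was at the start of the episode above 0.025 m).
It fails at once if a bottle, the tube rack or the spare cassette is tipped (angle between any of spare_cassette, tube_rack, stain_bottle, white_bottle1, white_bottle2's own z axis and vertical above 0.35 rad).
It also fails if it takes over 54 s, if anything falls off the work surface, if the arm or the gripper's body presses on something with over 40 N, if the wrist force passes 120 N, or if a joint passes its speed limit or range.

ROBOT

A 6-joint arm with a two-finger parallel gripper is mounted at the origin on the work surface. World frame = base frame: x ahead of the robot, y to its left, z up, the work surface at z = 0. Lengths are in mm, angles in rad, forces in N, time in s.
With the tool pointing down it reaches from about 275 to 975 mm from the base axis. Payload 8.4 kg.
Tool frame: the origin (TCP) lies midway between the tips of the shut fingers; the grasp point (between the pads) lies 19 mm behind it; z points along the fingers, y is the line along which they close (so a half turn about z gives the same grasp; the last joint's range is limited). The gripper opens to 92 mm and grips with 3 to 60 N. Pads are 20 mm wide; open, the fingers measure 128 mm over their backs; the gripper's body (75 mm by 189 mm) begins 69 mm behind the grasp point.
Start: joints at [-1.147, 0.353, 1.633, -0, 1.155, -0.002], TCP at [258.155, -569.196, 214.583] pointing down, gripper open.
Joint ranges: [-2.63, 2.63], [-0.92, 2.1], [0.06, 2.66], [-1.3, 4.44], [0, 2.69], [-3.02, 3.02]. Speed limits (rad/s): [2.22, 2.22, 2.79, 3.14, 3.14, 3.14].

INTERFACE

Orientations are given as [roll, pitch, yaw] about the fixed x, y, z axes, in that order (R = Rz(yaw) Ry(pitch) Rx(roll)).
In Python, from station import manip, capture, get_calibration, boxes_of, silhouettes gives the robot as it stands.
- The arm moves only by the tool play_rows, never from a script. Its argument "commands" is a list that holds one entry, the list of rows, each a list of 5 numbers: the opening, from -1 (shut) to 1 (fully open), then the shift along the tool's x, y, z as a fraction of full scale, then the turn about the tool's z as a fraction of full scale. A call has 1 to 10 rows; each row shifts and turns the commanded pose from where the row before left it, along the tool's axes as they then stand; what a row does not reach is not made up. Full scale, the value 1, is 1 m for a shift and 30 degrees for a turn. A row lasts 1/12 s, in which the tool goes at most 41.7 mm and 7.16 degrees, less where a joint would pass 70% of its speed; a pose out of reach is approached as far as the arm can. A call with a number of a shift or a turn outside -1 to 1 is refused whole. A call with a gripper value outside its range is refused whole. The fingers move at their own pace and stop on an object; "squeeze" is the grip in N (left out, the last holds). Time passes only in rows, so rows that do not move let the fingers close. It gives the time, the measured TCP pose, the force, the opening and the grip force at its end, in the units of the state.
- manip.sense(): the state, without advancing time (a new reading comes with each control period).
- capture(name): name is "scene" or "top" or "wrist"; returns the picture (384x512x3 uint8, blue, green, red); there is no depth.
- get_calibration(name): a dict with "mtx" (3x3 intrinsics, pixels), "rvec" (rotation vector, rad) and "tvec" (3), from world to camera coordinates, as OpenCV has them. Camera axes: x right, y down, z forward; pixel columns grow to the right and rows downward; lengths in mm; the calibration is good to about 2 mm. A picture is of the moment at which its call begins: read the wrist's pose just before it. get_calibration takes no time and is no camera call; for the wrist camera it gives the pose at the moment of the call.
- manip.hand_in(): hands the job in; it is judged then, once.
Trained networks look in the newest picture that a camera, given by its name, has taken for a name from the list of things; names that differ only in an ending like _2 or _b are one class to them, and where a whole thing is asked for, a point or a joint stands for the part that bears it (a point fixed in the world has none). Each returns a list of dicts, best first, with "score" (0 to 1); they miss things now and then, are a little off and sometimes report something else, mostly with a low value. They report only what shows in the picture. A call takes as long as a camera call.
- boxes_of(camera, label): "at" ([column, row] in pixels, amid what is visible of it).
- silhouettes(camera, label): "mask" (384x512 bool, what is visible of it) and "at" ([column, row] in pixels, amid what is visible of it).
The state is a dict: "clock": time; "joints": joint angles; "joint_vel": joint speeds; "joint_efforts": joint torques, N m; "tool_pos": TCP position; "orientation": TCP orientation; "wrist_force": force on the tool from outside, world axes, zero at the start; "wrist_torque": the same for the moment, N m; "grip_width": finger opening in mm; "grasp_force": force on a finger pad.
Only numpy, scipy, OpenCV 4.12 (cv2) and the standard library are available. Lean on these libraries where they do the work, as an engineer would, in place of code of your own. Each camera call takes 0.05 s, during which the arm holds its last target. There are 200 camera calls.

## Working session

There is one attempt and no reset: what is moved stays moved. The work goes in short steps, Python scripts to look and compute and a tool call to move; the robot and the scene stay as the last step left them, time stands still between calls to the robot, and variables do not carry over. Pictures are saved under pics/ and viewed, at most 10 in all, crops included, and the job is handed in when it is done.

Besides the shell and the picture viewer there is one more tool, called after "Request:" as name([rows], argument=value, ...), one row to a line, values as JSON. play_rows: Moves the arm, as the interface text tells. Shift numbers are shares of 1 m and turn numbers shares of 30 degrees, none past 1 either way. Its arguments: {"type":"object","properties":{"commands":{"type":"array","items":{"type":"array","items":{"type":"array","items":{"type":"number","minimum":-1,"maximum":1}}}},"squeeze":{"type":"number"}},"required":["commands"]}

```bash
mkdir -p pics; ls; cat > look.py <<'E'
from station import *
import cv2,numpy as np
for n in ("scene","top"):
    im=capture(n); cv2.imwrite(f"pics/{n}0.png",im)
    for l in ("cassette","spare_cassette","stand","front_label","reader_window","tank","slot","tube_rack","stain_bottle","white_bottle1"):
        try: print(n,l,[(round(d["score"],2),np.round(d["at"]).tolist()) for d in boxes_of(n,l)[:3]])
        except Exception as e: print(n,l,e)
    c=get_calibration(n); R=cv2.Rodrigues(np.array(c["rvec"],float))[0]; print(n,np.round(c["mtx"]),"cam pos",(-R.T@np.array(c["tvec"]).ravel()).round())
s=manip.sense(); print(s)
E
python3 look.py; python3 -c "
import cv2,numpy as np
cv2.imwrite('pics/b.png',np.vstack([cv2.imread('pics/scene0.png'),cv2.imread('pics/top0.png')])[:, :])"
```

```text
pics
scene cassette [(0.71, [170.0, 221.0]), (0.56, [377.0, 207.0]), (0.23, [201.0, 119.0])]
scene spare_cassette [(0.97, [353.0, 214.0]), (0.41, [363.0, 231.0])]
scene stand [(0.57, [362.0, 230.0])]
scene front_label [(0.72, [378.0, 207.0]), (0.47, [168.0, 217.0])]
scene reader_window [(0.87, [234.0, 225.0]), (0.4, [377.0, 207.0])]
scene tank [(0.88, [199.0, 121.0])]
scene slot [(0.91, [196.0, 119.0]), (0.28, [352.0, 215.0]), (0.27, [381.0, 207.0])]
scene tube_rack []
scene stain_bottle [(0.9, [191.0, 178.0])]
scene white_bottle1 [(0.8, [156.0, 206.0]), (0.61, [171.0, 221.0])]
scene [[382.   0. 251.]
 [  0. 382. 186.]
 [  0.   0.   1.]] cam pos [1101.  409.  881.]
top cassette [(0.49, [160.0, 253.0])]
top spare_cassette [(0.67, [174.0, 241.0]), (0.42, [172.0, 227.0]), (0.32, [202.0, 150.0])]
top stand [(0.64, [175.0, 239.0])]
top front_label [(0.47, [161.0, 250.0])]
top reader_window [(0.74, [298.0, 147.0]), (0.58, [252.0, 165.0]), (0.32, [160.0, 250.0])]
top tank [(0.61, [368.0, 238.0])]
top slot [(0.88, [364.0, 241.0])]
top tube_rack [(0.95, [309.0, 241.0])]
top stain_bottle [(0.9
[... 179 characters left out ...]
ck': 1.1, 'joints': array([-1.14740195e+00,  3.53015988e-01,  1.63340317e+00, -1.73436909e-05,
        1.15522328e+00, -2.41543094e-03]), 'joint_vel': array([-0.00136482, -0.00079187, -0.00016377,  0.00115331, -0.00257235,
        0.00039847]), 'joint_efforts': array([-2.27667748e-03, -5.93791652e+01, -3.34575605e+01,  6.98793819e-02,
        1.55905687e-02, -1.02123408e-05]), 'tool_pos': array([ 258.14366559, -569.18808879,  214.5716163 ]), 'orientation': array([-3.14154283e+00,  1.57468332e-05,  4.25816812e-01]), 'wrist_force': array([ 1.40403729,  0.52595188, -0.44442653]), 'wrist_torque': array([ 0.01224328, -0.00872267, -0.08961091]), 'grasp_force': 0.0, 'grip_width': 91.64722828806079}
```

View pics/scene0.png

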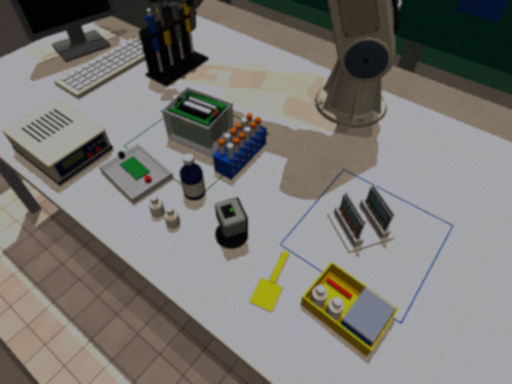

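View pics/top0.png

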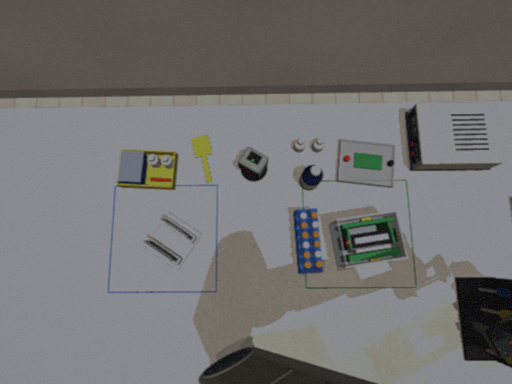

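```bash
cat > h.py <<'E'
from station import *
import cv2,numpy as np
def cal(n):
    c=get_calibration(n); return np.array(c["mtx"],float),cv2.Rodrigues(np.array(c["rvec"],float))[0],np.array(c["tvec"],float).ravel()
def pl(n,uv,z,C=None):
    K,R,t=C or cal(n); d=R.T@np.linalg.inv(K)@np.array([uv[0],uv[1],1.]); o=-R.T@t
    return (o+d*(z-o[2])/d[2])
def pj(n,P,C=None):
    K,R,t=C or cal(n); q=(K@(R@np.atleast_2d(P).T+t[:,None])).T; return q[:,:2]/q[:,2:]
E
python3 - <<'E'
from h import *
np.set_printoptions(precision=0,suppress=True)
print(pj("top",[[0,0,0],[258,-569,214]]),pj("scene",[[0,0,0],[258,-569,214]]))
for n,u,z in [("top",(175,241),36),("scene",(362,230),36),("top",(160,250),90),("top",(252,165),80),("scene",(234,225),80),("top",(368,238),120),("scene",(199,119),120),("top",(309,241),118),("top",(312,175),150),("top",(300,146),68),("top",(318,145),68)]: print(n,u,pl(n,u,z))
a=cv2.imread("pics/scene0.png")[170:260,310:410]; b=cv2.imread("pics/top0.png")[205:275,140:210]; c=cv2.imread("pics/top0.png")[135:190,230:280]; d=cv2.imread("pics/top0.png")[205:275,325:410]
e=cv2.imread("pics/scene0.png")[80:160,155:240];f=cv2.imread("pics/scene0.png")[190:255,205:260]
r=lambda i:cv2.resize(i,(265,290),interpolation=cv2.INTER_CUBIC)
cv2.imwrite("pics/c.png",np.vstack([np.hstack(map(r,(a,b,c))),np.hstack(map(r,(d,e,f)))]))
E
```

```text
[[262. 396.]
 [493. 315.]] [[350. 103.]
 [179.  27.]]
top (175, 241) [454. 265.  36.]
scene (362, 230) [490. 297.  36.]
top (160, 250) [426. 296.  90.]
top (252, 165) [683.  23.  80.]
scene (234, 225) [706.  43.  80.]
top (368, 238) [ 454. -306.  120.]
scene (199, 119) [ 495. -268.  120.]
top (309, 241) [ 447. -138.  118.]
top (312, 175) [ 633. -150.  150.]
top (300, 146) [ 747. -129.   68.]
top (318, 145) [ 749. -186.   68.]Traceback (most recent call last):
  File "<stdin>", line 8, in <module>
    return _arrays_for_stack_dispatcher(tup)
    raise TypeError('arrays to stack must be passed as a "sequence" type '
                    'such as list or tuple.')
TypeError: arrays to stack must be passed as a "sequence" type such as list or tuple.
```

```bash
python3 - <<'E'
import cv2,numpy as np
s=cv2.imread("pics/scene0.png");t=cv2.imread("pics/top0.png")
L=[s[170:260,310:410],t[205:275,140:210],t[135:190,230:280],t[205:275,325:410],s[80:160,155:240],s[190:255,205:260]]
L=[cv2.resize(i,(265,290),interpolation=cv2.INTER_CUBIC) for i in L]
cv2.imwrite("pics/c.png",np.vstack([np.hstack(L[:3]),np.hstack(L[3:])]))
E
```

```text
(no output)
```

View pics/c.png

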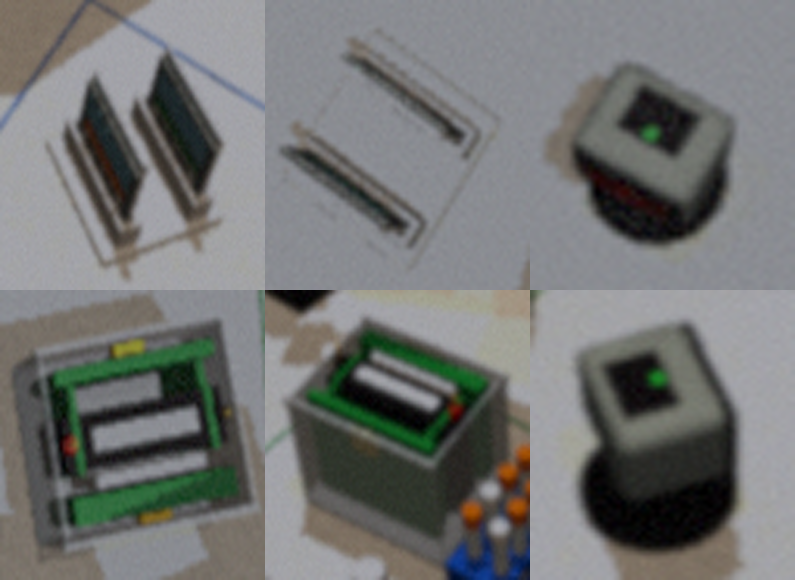

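```bash
cat >> h.py <<'E'
def plan(tx,ty,tz,yaw):  # from current sense to target; prints tool-frame shift with current yaw & turn in fraction
    s=manip.sense(); p=s["tool_pos"]; y=s["orientation"][2]; d=np.array([tx,ty,tz])-p
    c,sn=np.cos(y),np.sin(y)
    print("shift tool mm",(c*d[0]+sn*d[1]).round(1),(sn*d[0]-c*d[1]).round(1),(-d[2]).round(1),"turn about tool z deg",np.degrees((y-yaw+np.pi)%(2*np.pi)-np.pi).round(2))
E
python3 - <<'E'
from h import *
K,R,t=cal("wrist"); print(K.round(0)); s=manip.sense(); o=-R.T@t; y=s["orientation"][2]
print("cam pos",o.round(),"fwd",R[2].round(3),"right",R[0].round(3)); d=o-s["tool_pos"]; c,sn=np.cos(y),np.sin(y); print("cam in tool",c*d[0]+sn*d[1],sn*d[0]-c*d[1],-d[2])
plan(420,-250,430,0.2)
E
```

```text
[[287.   0. 258.]
 [  0. 287. 183.]
 [  0.   0.   1.]]
cam pos [ 328. -538.  386.] fwd [-0.247 -0.112 -0.963] right [ 0.414 -0.91   0.   ]
cam in tool 76.6527523984552 0.5661971976492701 -171.44590951088492
shift tool mm 279.2 -223.8 -215.4 turn about tool z deg 12.94
```

Request:
play_rows([
  [[1,0.02,-0.015,-0.03,0.1],[1,0.028,-0.022,-0.02,0.1],[1,0.03,-0.024,-0.01,0.1],[1,0.03,-0.024,-0.01,0.1],[1,0.03,-0.024,-0.01,0.0],[1,0.03,-0.024,-0.01,0],[1,0.03,-0.024,-0.01,0],[1,0.03,-0.024,-0.01,0],[1,0.03,-0.024,-0.01,0],[1,0.03,-0.024,-0.01,0]],
])

```text
clock: 1.93
tool_pos: [477.4, -272.3, 345.4]
orientation: [3.141, -0.0, 0.216]
wrist_force: [1.4, -1.5, 0.2]
grip_width: 91.9
grasp_force: 0.0
```

Request:
play_rows([
  [[1,0,0,0,0],[1,0,0,0,0]],
])

```text
clock: 2.1
tool_pos: [477.7, -272.6, 345.1]
orientation: [3.141, -0.001, 0.22]
wrist_force: [0.6, -1.0, 0.8]
grip_width: 91.8
grasp_force: 0.0
```

```bash
python3 - <<'E'
from h import *
s=manip.sense(); print(s["clock"],s["tool_pos"],s["orientation"]); C=cal("wrist")
im=capture("wrist"); cv2.imwrite("pics/w1.png",im); cv2.imwrite("pics/w1v.png",cv2.resize(im,(768,576),interpolation=cv2.INTER_CUBIC))
import pickle; pickle.dump(C,open("w1.pkl","wb"))
for l in("slot","tank","cassette","tube_rack"): print(l,[(round(d["score"],2),np.round(d["at"]).tolist()) for d in boxes_of("wrist",l)[:3]])
E
```

```text
2.1 [ 477.74858347 -272.6106062   345.14132827] [ 3.14077270e+00 -8.02415697e-04  2.20010374e-01]
slot [(0.58, [284.0, 175.0])]
tank [(0.85, [278.0, 179.0])]
cassette [(0.44, [341.0, 33.0])]
tube_rack [(0.68, [180.0, 147.0])]
```

View pics/w1v.png

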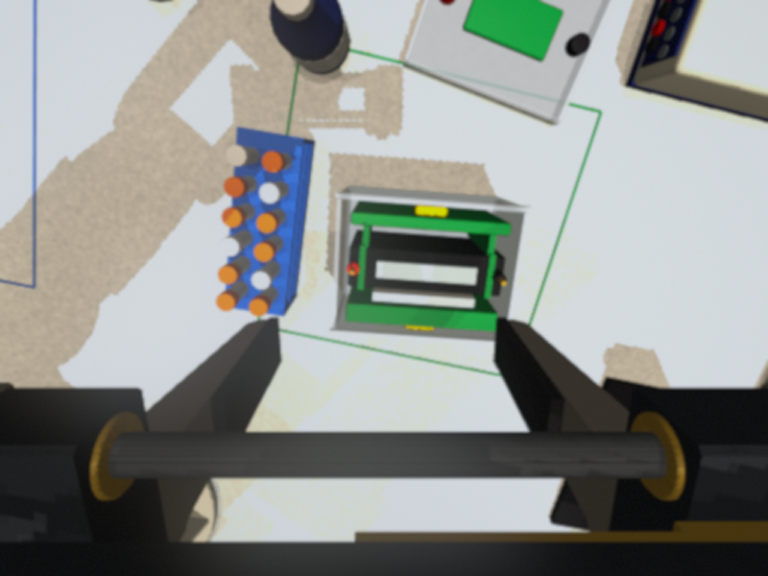

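```bash
python3 - <<'E'
from h import *
import pickle
C=pickle.load(open("w1.pkl","rb")); im=cv2.imread("pics/w1.png")
P=np.array([pl(0,(np.array(c)+.5)/1.5-.5,120,C) for c in [(338,190),(526,208),(500,336),(333,328)]]); print(P.round(1))
print([np.linalg.norm(P[i]-P[i-1]).round(1) for i in range(4)],P.mean(0))
for c in [(353,268),(503,283)]: print(pl(0,(np.array(c)+.5)/1.5-.5,136,C).round(1))
cv2.imwrite("pics/z1.png",cv2.resize(im[115:230,212:360],None,fx=5.2,fy=5.2,interpolation=cv2.INTER_CUBIC))
E
```

```text
[[ 512.4 -220.1  120. ]
 [ 534.2 -391.2  120. ]
 [ 407.2 -404.5  120. ]
 [ 379.3 -240.7  120. ]]
[np.float64(134.7), np.float64(172.5), np.float64(127.7), np.float64(166.2)] [ 458.272093   -314.11038962  120.        ]
[ 448.2 -248.2  136. ]
[ 464.4 -386.   136. ]
```

View pics/z1.png

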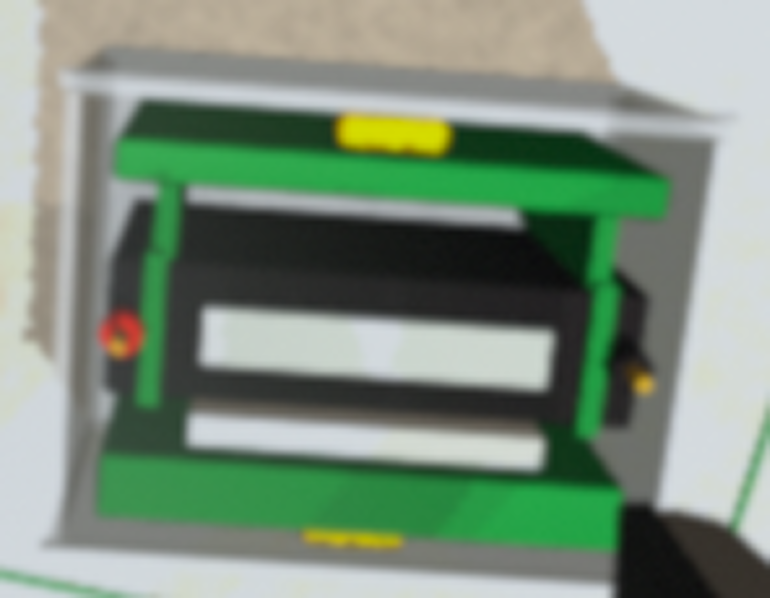

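Request:
play_rows([
  [[1,0.0145,-0.0343,0,0],[1,0.0145,-0.0343,0,0],[1,0.0145,-0.0343,0,0],[1,0.0145,-0.0343,0,0],[1,0.0145,-0.0343,0,0],[1,0.0145,-0.0343,0,0],[1,0.0145,-0.0343,0,0],[1,0.0145,-0.0343,0,0],[1,0.0145,-0.0343,0,0],[1,0,0,0,-0.2333]],
])

```text
clock: 3.18
tool_pos: [538.4, 59.8, 344.2]
orientation: [-3.139, -0.001, 0.334]
wrist_force: [-0.7, 0.1, -0.1]
grip_width: 92.0
grasp_force: 0.0
```

Request:
play_rows([
  [[1,0,0,0,-0.2333],[1,0,0,0,-0.2333],[1,0,0,0,-0.2333],[1,0,0,0,-0.2333],[1,0,0,0,-0.2333],[1,0,0,0,-0.2333],[1,0,0,0,-0.2333],[1,0,0,0,-0.2333],[1,0,0,0,-0.2333],[1,0,0,0,-0.2333]],
])

```text
clock: 4.02
tool_pos: [537.7, 54.3, 344.3]
orientation: [-3.141, 0.0, 1.564]
wrist_force: [0.4, 0.7, 0.4]
grip_width: 92.1
grasp_force: 0.0
```

Request:
play_rows([
  [[1,0,0,0,-0.2333],[1,0,0,0,-0.2333],[1,0,0,0,-0.2333],[1,0,0,0,-0.2333],[1,0,0,0,-0.2333],[1,0,0,0,-0.2333],[1,0,0,0,-0.2333],[1,0,0,0,-0.2333],[1,0,0,0,0],[1,0,0,0,0]],
])

```text
clock: 4.85
tool_pos: [537.7, 54.7, 344.4]
orientation: [-3.141, -0.0, 2.532]
wrist_force: [0.5, -0.8, 0.2]
grip_width: 91.8
grasp_force: 0.0
```

```bash
python3 - <<'E'
from h import *
s=manip.sense(); print(s["clock"],s["tool_pos"],s["orientation"],s["joints"]); C=cal("wrist")
im=capture("wrist"); cv2.imwrite("pics/w2.png",im); cv2.imwrite("pics/w2v.png",cv2.resize(im,(768,576),interpolation=cv2.INTER_CUBIC))
import pickle; pickle.dump(C,open("w2.pkl","wb"))
for l in("reader_window","cassette","stand"): print(l,[(round(d["score"],2),np.round(d["at"]).tolist()) for d in boxes_of("wrist",l)[:3]])
E
```

```text
4.85 [537.69926694  54.65223684 344.35103442] [-3.14128172e+00 -2.66621739e-04  2.53202404e+00] [ 9.85594084e-02  1.18914414e-01  1.64935123e+00 -6.40030638e-05
  1.37373177e+00 -8.62655800e-01]
reader_window [(0.72, [292.0, 238.0])]
cassette []
stand [(0.77, [343.0, 29.0])]
```

View pics/w2v.png

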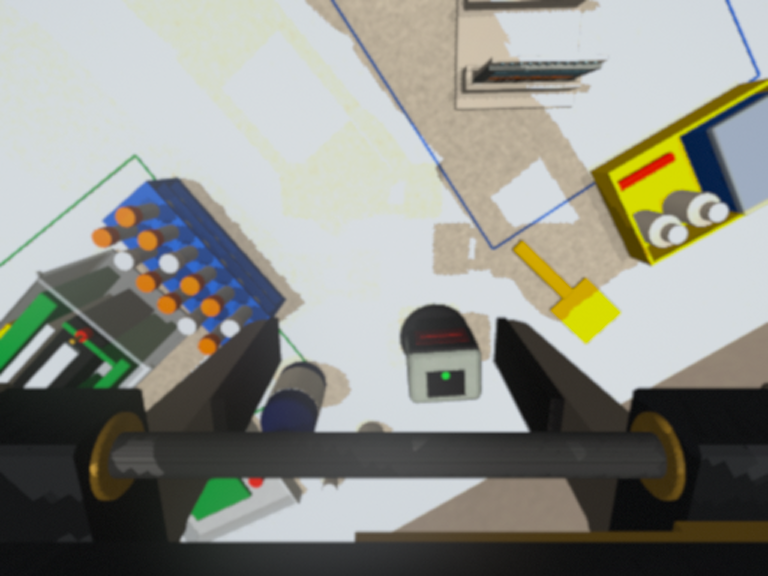

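```bash
python3 - <<'E'
from h import *
import pickle
C=pickle.load(open("w2.pkl","rb")); f=lambda c,z:pl(0,(np.array(c)+.5)/1.5-.5,z,C)
P=[f(c,112) for c in [(406,352),(480,346),(482,398),(412,404)]]; print(np.round(P,1)); d=P[1]-P[0]; print(np.linalg.norm(d),"mid front",(P[0]+P[1])/2)
print("yaw from front edge",np.degrees(np.arctan2(d[1],d[0]))); e=(P[2]+P[3]-P[0]-P[1]); print("yaw from depth",np.degrees(np.arctan2(e[1],e[0])))
print("window@80",f((441,336),80), "net",pl(0,(292,238),80,C))
T=pickle.load(open("w1.pkl","rb")); g=lambda c,z:pl(0,(np.array(c)+.5)/5.2-.5+np.array([212,115]),z,T)
a,b=g((120,343),136),g((643,382),136); v=a-b; y=np.arctan2(-v[0],v[1]); m=(a+b)/2; print("pins",a,b,np.linalg.norm(v),np.degrees(y),"slot",m+30.5*np.array([np.cos(y),np.sin(y),0]))
for z in(68,80,95): print(z,f((441,336),z).round())
# saved crop
im=cv2.imread("pics/w2.png"); cv2.imwrite("pics/z2.png",cv2.resize(np.hstack([im[195:275,260:330],im[0:80,300:410]]),None,fx=4.3,fy=4.3,interpolation=cv2.INTER_CUBIC))
E
```

```text
[[646.9   2.  112. ]
 [684.6  67.7 112. ]
 [737.   38.1 112. ]
 [700.6 -26.7 112. ]]
75.73317926388007 mid front [665.770865    34.89250535 112.        ]
yaw from front edge 60.18341434023686
yaw from depth -28.866487018696432
window@80 [666.59445135  36.60323139  80.        ] net [686.27210815  20.21176184  80.        ]
pins [ 445.19863021 -248.07585166  136.        ] [ 465.0522323  -385.89868122  136.        ] 139.24545903932355 8.197160926420208 slot [ 485.31382182 -312.63857983  136.        ]
68 [672.  35.  68.]
80 [667.  37.  80.]
95 [660.  39.  95.]
```

View pics/z2.png

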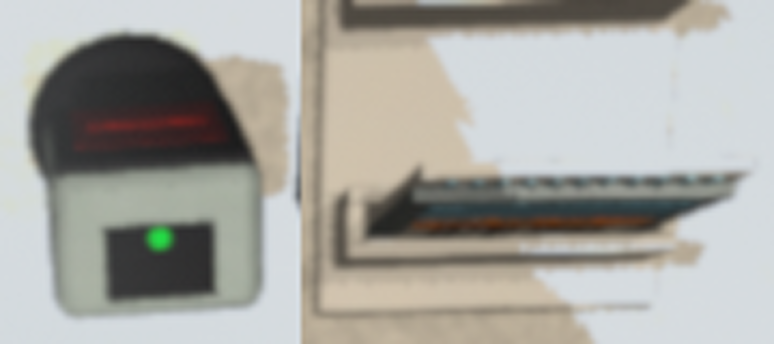

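Request:
play_rows([
  [[1,0.033,0.0187,0,0],[1,0.033,0.0187,0,0],[1,0.033,0.0187,0,0],[1,0.033,0.0187,0,0],[1,0.033,0.0187,0,0],[1,0.033,0.0187,0,0],[1,0,0,0,-0.23],[1,0,0,0,-0.23],[1,0,0,0,-0.23],[1,0,0,0,-0.23]],
])

```text
clock: 5.88
tool_pos: [438.3, 260.8, 344.6]
orientation: [-3.142, 0.0, 3.024]
wrist_force: [0.7, -0.1, -0.2]
grip_width: 91.9
grasp_force: 0.0
```

Request:
play_rows([
  [[1,0,0,0,-0.23],[1,0,0,0,-0.23],[1,0,0,0,-0.23],[1,0,0,0,-0.23],[1,0,0,0,-0.23],[1,0,0,0,-0.23],[1,0,0,0,-0.23],[1,0,0,0,-0.23],[1,0,0,0,0],[1,0,0,0,0]],
])

```text
clock: 6.72
tool_pos: [438.5, 260.4, 344.6]
orientation: [3.142, 0.0, -2.306]
wrist_force: [0.1, 0.3, 0.4]
grip_width: 91.8
grasp_force: 0.0
```

```bash
python3 - <<'E'
from h import *
s=manip.sense(); print(s["clock"],s["tool_pos"],s["orientation"],s["joints"]); C=cal("wrist")
im=capture("wrist"); cv2.imwrite("pics/w3.png",im); cv2.imwrite("pics/w3v.png",cv2.resize(im[:240],(800,375),interpolation=cv2.INTER_CUBIC))
import pickle; pickle.dump(C,open("w3.pkl","wb"))
for l in("cassette","spare_cassette","stand"): print(l,[(round(d["score"],2),np.round(d["at"]).tolist()) for d in boxes_of("wrist",l)[:3]])
E
```

```text
6.7167 [438.54339145 260.38440945 344.58939301] [ 3.14157793e+00  2.11998236e-05 -2.30559289e+00] [ 5.32854584e-01  6.62807627e-02  1.70732774e+00  2.08033718e-05
  1.36796832e+00 -1.87394570e+00]
cassette [(0.74, [281.0, 171.0])]
spare_cassette [(0.84, [231.0, 172.0]), (0.6, [115.0, 227.0])]
stand [(0.91, [257.0, 158.0]), (0.59, [114.0, 227.0])]
```

View pics/w3v.png

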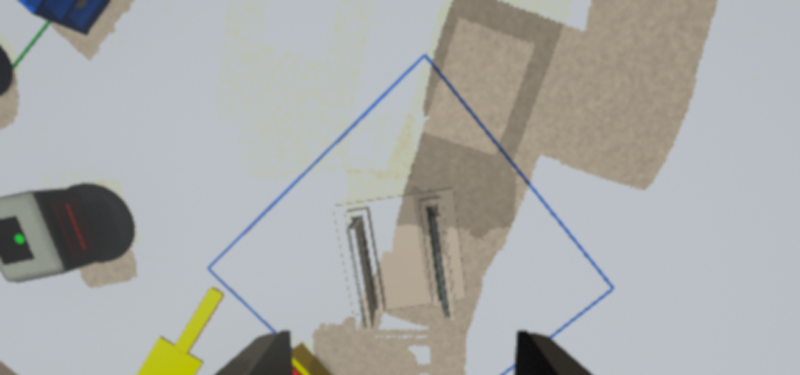

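```bash
cat >> h.py <<'E'
def box(x,y,z,yaw,sx,sy,h,x0=0,y0=0):
    c,s=np.cos(yaw),np.sin(yaw); return np.array([[x+c*(a+x0)-s*(b+y0),y+s*(a+x0)+c*(b+y0),k] for a in(-sx/2,sx/2) for b in(-sy/2,sy/2) for k in(z,z+h)])
def fillbox(P,C,S=4):
    m=np.zeros((384*S,512*S),np.uint8); q=(pj(0,P,C)+.5)*S-.5; cv2.fillConvexPoly(m,cv2.convexHull(q.round().astype(np.int32)),1)
    return cv2.resize(m.astype(np.float32),(512,384),interpolation=cv2.INTER_AREA)
E
python3 - <<'E'
from h import *
import pickle
from scipy.optimize import minimize
C=pickle.load(open("w3.pkl","rb")); out={}
for l in("cassette","spare_cassette","stand"):
    capture("wrist") if l=="cassette" else None
    d=silhouettes("wrist",l)[0]; m=d["mask"]; ys,xs=np.where(m); print(l,d["score"],m.sum(),xs.min(),xs.max(),ys.min(),ys.max()); out[l]=m
pickle.dump(out,open("m3.pkl","wb"))
def fit(m,bf,x0):
    def cost(p):
        f=bf(p); return 1-np.minimum(f,m).sum()/np.maximum(f,m).sum()
    best=min((minimize(cost,np.array(x0)+[dx,dy,dw],method="Nelder-Mead",options=dict(initial_simplex=np.array(x0)+[dx,dy,dw]+np.array([[0,0,0],[6,0,0],[0,6,0],[0,0,.1]]))) for dx in(-8,8) for dy in(-8,8) for dw in(-.1,.1)),key=lambda r:r.fun)
    return best.x.round(3),round(best.fun,3)
print("stand",fit(out["stand"].astype(float),lambda p:np.maximum(fillbox(box(p[0],p[1],0,p[2],136,130,36),C),0),[450,265,-.65]))
for l,g in(("cassette",[425,296,-.65]),("spare_cassette",[480,240,-.65])):
    print(l,"full",fit(out[l].astype(float),lambda p:fillbox(box(p[0],p[1],36,p[2],9,100,72),C),g))
im=cv2.imread("pics/w3.png")
v=cv2.resize(im[110:215,205:305],None,fx=5.5,fy=5.5,interpolation=cv2.INTER_CUBIC); cv2.imwrite("pics/z3.png",v)
E
```

```text
cassette 0.75 568 273 290 132 204
spare_cassette 0.64 762 221 240 140 210
stand 0.89 4439 213 297 121 201
stand (array([459.134, 276.046,  -0.585]), np.float64(0.275))
cassette full (array([426.254, 300.11 ,  -0.573]), np.float64(0.08))
spare_cassette full (array([491.276, 256.047,  -0.589]), np.float64(0.088))
```

View pics/z3.png

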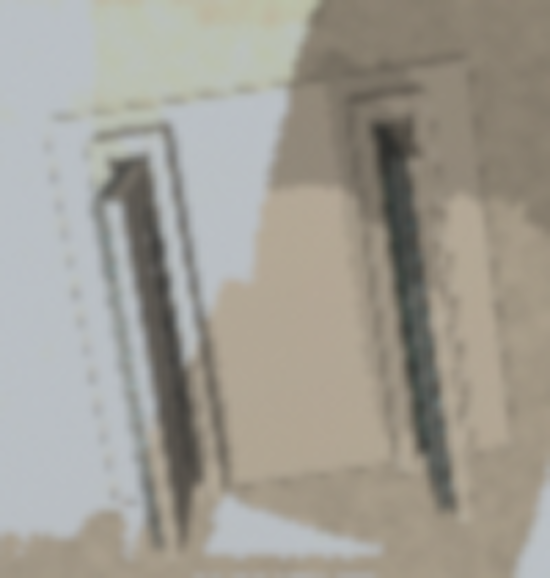

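Request:
play_rows([
  [[0.3,0,0,0,-0.1433],[0.3,0,0,0,-0.1433],[0.3,-0.0066,0.008,0.032,0],[0.3,-0.0066,0.008,0.032,0],[0.3,-0.0066,0.008,0.032,0],[0.3,-0.0066,0.008,0.032,0],[0.3,0,0,0,0],[0.3,0,0,0,0]],
])

```text
clock: 7.78
tool_pos: [425.4, 299.6, 215.9]
orientation: [3.141, -0.003, -2.15]
wrist_force: [-0.4, 0.3, -0.3]
grip_width: 59.6
grasp_force: 0.0
```

```bash
cat >> h.py <<'E'
from scipy.optimize import minimize
def fit(m,bf,x0):
    def cost(p):
        f=bf(p); return 1-np.minimum(f,m).sum()/np.maximum(f,m).sum()
    best=min((minimize(cost,np.array(x0)+[dx,dy,dw],method="Nelder-Mead",options=dict(initial_simplex=np.array(x0)+[dx,dy,dw]+np.array([[0,0,0],[6,0,0],[0,6,0],[0,0,.1]]))) for dx in(-8,8) for dy in(-8,8) for dw in(-.1,.1)),key=lambda r:r.fun)
    return best.x.round(3),round(best.fun,3)
E
python3 - <<'E'
from h import *
s=manip.sense(); print(s["clock"],s["tool_pos"],s["orientation"],s["grip_width"]); C=cal("wrist")
im=capture("wrist"); cv2.imwrite("pics/w4.png",im)
for l,g in(("cassette",[425,298,-.6]),("spare_cassette",[490,255,-.6])):
    D=silhouettes("wrist",l)
    for d in D[:2]:
        m=d["mask"]; print(l,d["score"],np.round(d["at"]),m.sum(),fit(m.astype(float),lambda p:fillbox(box(p[0],p[1],36,p[2],9,100,72),C),g))
plan(426.3,300.1,200,-.585)
E
```

```text
7.7833 [425.42843148 299.6150873  215.87520761] [ 3.14051212 -0.00314331 -2.15001002] 59.55934744533586
cassette 0.73 [257. 179.] 897 (array([426.307, 300.253,  -0.575]), np.float64(0.06))
spare_cassette 0.68 [187. 170.] 1948 (array([490.439, 256.627,  -0.616]), np.float64(0.114))
shift tool mm 0.9 0.9 18.8 turn about tool z deg -89.73
```

Request:
play_rows([
  [[0.3,0,0,0.03,0],[0.3,0,0,0.03,0],[0.3,0,0,0.03,0],[0.3,0,0,0,0],[0.3,0,0,0,0]],
])

```text
clock: 8.35
tool_pos: [426.6, 299.8, 127.4]
orientation: [3.141, -0.001, -2.151]
wrist_force: [-0.6, 0.1, 0.1]
grip_width: 59.6
grasp_force: 0.0
```

```bash
python3 - <<'E'
from h import *
s=manip.sense(); print(s["tool_pos"],s["orientation"]); plan(426.3,300.2,65,-2.149)
E
```

```text
[426.55729282 299.75519062 127.43602224] [ 3.14142356e+00 -5.61165283e-04 -2.15121840e+00]
shift tool mm -0.2 0.5 62.4 turn about tool z deg -0.13
```

Request:
play_rows([
  [[0.3,0,0.0005,0.022,0],[0.3,0,0,0.022,0],[0.3,0,0,0.018,0],[0.3,0,0,0,0],[0.3,0,0,0,0]],
])

```text
clock: 8.77
tool_pos: [427.0, 300.9, 66.4]
orientation: [-3.141, 0.002, -2.151]
wrist_force: [-0.1, 0.5, 0.4]
grip_width: 59.7
grasp_force: 0.0
```

Request:
play_rows([
  [[-1,0,0,0,0],[-1,0,0,0,0],[-1,0,0,0,0],[-1,0,0,0,0],[-1,0,0,0,0],[-1,0,0,0,0],[-1,0,0,0,0],[-1,0,0,0,0]],
], squeeze=25)

```text
clock: 9.43
tool_pos: [425.8, 300.3, 64.6]
orientation: [3.142, -0.0, -2.151]
wrist_force: [2.1, -1.1, -0.8]
grip_width: 8.6
grasp_force: 25.1
```

Request:
play_rows([
  [[-1,0,0,-0.015,0],[-1,0,0,-0.025,0],[-1,0,0,-0.03,0],[-1,0,0,-0.03,0],[-1,0,0,-0.03,0],[-1,0,0,0,0]],
])

```text
clock: 9.93
tool_pos: [428.3, 302.0, 200.0]
orientation: [-3.139, 0.007, -2.151]
wrist_force: [0.9, 0.8, -0.6]
grip_width: 8.6
grasp_force: 25.0
```

Request:
play_rows([
  [[-1,0.0118,-0.0333,0,0],[-1,0.0118,-0.0333,0,0],[-1,0.0118,-0.0333,0,0],[-1,0.0118,-0.0333,0,0],[-1,0.0118,-0.0333,0,0],[-1,0.0118,-0.0333,0,0],[-1,0.0118,-0.0333,0,0],[-1,0.0118,-0.0333,0,0],[-1,0,0,0,-0.124],[-1,0,0,0,0]],
])

```text
clock: 10.77
tool_pos: [597.4, 73.6, 193.4]
orientation: [3.141, -0.001, -2.086]
wrist_force: [-0.2, 0.5, -1.3]
grip_width: 8.7
grasp_force: 25.0
```

```bash
python3 - <<'E'
from h import *
s=manip.sense(); print(s["grip_width"],s["grasp_force"],s["joints"]); plan(596.4,75.4,104.6,np.radians(-119.5))
C=cal("wrist"); im=capture("wrist"); cv2.imwrite("pics/w5.png",im); cv2.imwrite("pics/w5v.png",cv2.resize(im,(768,576)))
E
```

```text
8.727780434729446 24.99667078256607 [ 1.20168448e-01  3.38797497e-01  1.70440949e+00 -5.58463420e-05
  1.09971025e+00 -2.50647207e+00]
shift tool mm -1.1 1.7 88.8 turn about tool z deg -0.0
```

View pics/w5v.png

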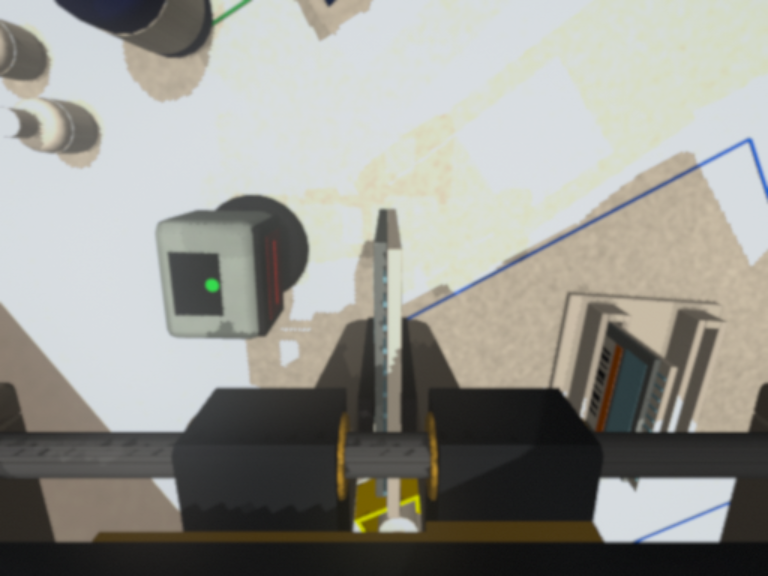

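Request:
play_rows([
  [[-1,-0.001,0.0015,0.025,0],[-1,0,0,0.03,0],[-1,0,0,0.023,0],[-1,0,0,0.011,0],[-1,0,0,0,0],[-1,0,0,0,0],[-1,0,0,0,0],[-1,0,0,0,0],[-1,0,0,0,0],[-1,0,0,0,0]],
])

```text
clock: 11.65
tool_pos: [596.7, 77.1, 106.6]
orientation: [-3.14, 0.001, -2.086]
wrist_force: [-1.0, -0.5, -1.3]
grip_width: 8.8
grasp_force: 25.0
```

Request:
play_rows([
  [[-1,0,0,0,0],[-1,0,0,0,0],[-1,0,0,0,0],[-1,0,0,0,0],[-1,0,0,0,0],[-1,0,0,0,0],[-1,0,0,0,0],[-1,0,0,0,0],[-1,0,0,0,0]],
])

```text
clock: 12.4
tool_pos: [596.1, 77.0, 105.6]
orientation: [3.142, 0.0, -2.086]
wrist_force: [-0.8, 0.8, -0.9]
grip_width: 9.2
grasp_force: 25.0
```

```bash
python3 - <<'E'
from h import *
s=manip.sense(); print(s["tool_pos"],s["orientation"],s["joints"])
for n in("scene","top"):
    C=cal(n); capture(n)
    for d in silhouettes(n,"cassette")[:3]:
        m=d["mask"]; f=fit(m.astype(float),lambda p:fillbox(box(p[0],p[1],48,p[2],9,100,100),C),[596,75,-.515]); print(n,round(d["score"],2),np.round(d["at"]),m.sum(),f)
E
```

```text
[596.14837517  76.98271899 105.5585231 ] [ 3.14155914e+00  2.42938367e-05 -2.08575494e+00] [ 1.25903740e-01  4.37922883e-01  1.77680313e+00  4.94052100e-05
  9.26878985e-01 -2.50075996e+00]
scene 0.72 [275. 206.] 346 (array([ 5.96276e+02,  7.72010e+01, -5.31000e-01]), np.float64(0.435))
```

Request:
play_rows([
  [[-1,0,0,0,0.1],[-1,0,0,0,0.2],[-1,0,0,0,0.2308],[-1,0,0,0,0.2308],[-1,0,0,0,0.2308],[-1,0,0,0,0.2308],[-1,0,0,0,0.2308],[-1,0,0,0,0.2308],[-1,0,0,0,0.2308],[-1,0,0,0,0.2308]],
])

```text
clock: 13.43
tool_pos: [596.1, 77.0, 105.6]
orientation: [3.142, 0.0, 3.068]
wrist_force: [-0.7, -0.7, -1.3]
grip_width: 8.8
grasp_force: 25.0
```

Request:
play_rows([
  [[-1,0,0,0,0.2308],[-1,0,0,0,0.2308],[-1,0,0,0,0.2308],[-1,0,0,0,0.2308],[-1,0,0,0,0.2308],[-1,0,0,0,0.2308],[-1,0,0,0,0.2308],[-1,0,0,0,0.2308],[-1,0,0,0,0.2308],[-1,0,0,0,0.2308]],
])

```text
clock: 14.27
tool_pos: [596.1, 77.0, 105.6]
orientation: [-3.142, -0.0, 1.859]
wrist_force: [-0.0, 0.1, -0.7]
grip_width: 9.1
grasp_force: 25.0
```

Request:
play_rows([
  [[-1,0,0,0,0.2308],[-1,0,0,0,0.2308],[-1,0,0,0,0.2308],[-1,0,0,0,0.2308],[-1,0,0,0,0.2308],[-1,0,0,0,0.2308],[-1,0,0,0,0.1608],[-1,0,0,0,0],[-1,0,0,0,0],[-1,0,0,0,0]],
])

```text
clock: 15.1
tool_pos: [596.1, 77.0, 105.6]
orientation: [-3.142, 0.0, 1.059]
wrist_force: [-0.3, 0.1, -1.1]
grip_width: 8.9
grasp_force: 25.0
```

Request:
play_rows([
  [[-1,0,0,0,0],[-1,0,0,0,0],[-1,0,0,0,0],[-1,0,0,0,0],[-1,0,0,0,0],[-1,0,0,0,0],[-1,0,0,0,0],[-1,0,0,0,0],[-1,0,0,0,0],[-1,0,0,0,0]],
])

```text
clock: 15.93
tool_pos: [596.1, 77.0, 105.6]
orientation: [-3.142, 0.0, 1.056]
wrist_force: [0.5, 0.5, -1.6]
grip_width: 9.0
grasp_force: 25.0
```

Request:
play_rows([
  [[-1,0,0,0,0],[-1,0,0,0,0],[-1,0,0,0,0]],
])

```text
clock: 16.18
tool_pos: [596.1, 77.0, 105.6]
orientation: [-3.142, 0.0, 1.056]
wrist_force: [-0.1, 0.4, -1.4]
grip_width: 9.0
grasp_force: 25.0
```

```bash
python3 - <<'E'
from h import *
s=manip.sense(); print(s["tool_pos"],s["orientation"],s["joints"],s["grip_width"])
C=cal("wrist"); im=capture("wrist"); cv2.imwrite("pics/w6.png",im)
for d in silhouettes("wrist","cassette")[:2]: m=d["mask"]; ys,xs=np.where(m); print(d["score"],np.round(d["at"]),m.sum(),xs.min(),xs.max(),ys.min(),ys.max())
p=s["tool_pos"]; print(pj(0,box(p[0],p[1],p[2]-56.6,np.radians(-29.5),9,100,100),C).round())
E
```

```text
[596.13406621  76.95667893 105.57098459] [-3.14155919e+00  1.31907306e-05  1.05585635e+00] [1.25881734e-01 4.37894206e-01 1.77681639e+00 1.17962565e-05
 9.26916775e-01 6.40814631e-01] 8.969975845823315
0.93 [257. 223.] 2723 249 267 140 345
[[252. 251.]
 [248. 342.]
 [251. 137.]
 [247. 163.]
 [262. 251.]
 [265. 342.]
 [263. 137.]
 [266. 163.]]
```

```bash
python3 - <<'E'
from h import *
for n in("scene","top"):
    C=cal(n); im=capture(n); cv2.imwrite(f"pics/{n}1.png",im)
    for d in silhouettes(n,"tank")[:2]:
        m=d["mask"]; print(n,round(d["score"],2),np.round(d["at"]),m.sum(),fit(m.astype(float),lambda p:fillbox(box(p[0],p[1],0,p[2],136,176,120),C,2),[456,-317,.13]))
im=cv2.imread("pics/w6.png").astype(int)
print(im[130:150,257].tolist()); print(im[200,240:275].sum(1).tolist())
# red ring & brass in w1
im=cv2.imread("pics/w1.png"); h=cv2.cvtColor(im,cv2.COLOR_BGR2HSV)
for nm,(a,b),r in(("red",((0,120,80),(8,255,255)),(212,165,250,200)),("red2",((172,120,80),(180,255,255)),(212,165,250,200)),("brass",((12,120,110),(28,255,255)),(225,165,350,200))):
    m=cv2.inRange(h,a,b); M=np.zeros_like(m); x0,y0,x1,y1=r; M[y0:y1,x0:x1]=m[y0:y1,x0:x1]; n,_,st,ce=cv2.connectedComponentsWithStats(M); print(nm,st[1:].tolist(),ce[1:].round(1).tolist())
E
```

```text
scene 0.72 [274. 208.] 355 (array([ 4.48e+02, -3.25e+02,  3.00e-02]), np.float64(1.0))
scene 0.6 [198. 119.] 3416 (array([ 4.54510e+02, -3.17785e+02,  1.66000e-01]), np.float64(0.041))
top 0.56 [369. 240.] 3580 (array([ 4.53755e+02, -3.15599e+02,  1.67000e-01]), np.float64(0.036))
top 0.55 [308. 240.] 1530 (array([ 4.48e+02, -3.25e+02,  3.00e-02]), np.float64(1.0))
[[171, 194, 207], [175, 197, 211], [177, 201, 214], [179, 202, 216], [179, 202, 217], [176, 199, 214], [167, 189, 202], [152, 171, 184], [136, 153, 164], [110, 122, 130], [84, 92, 95], [77, 83, 85], [76, 82, 84], [76, 82, 84], [76, 83, 85], [76, 84, 84], [76, 83, 84], [77, 84, 86], [76, 83, 85], [77, 84, 85]]
[695, 694, 693, 693, 694, 694, 693, 683, 636, 486, 357, 322, 319, 320, 324, 334, 338, 375, 509, 601, 622, 623, 625, 626, 626, 622, 592, 517, 458, 444, 441, 444, 496, 614, 672]
red [[231, 175, 8, 9, 41]] [[235.2, 178.1]]
red2 [] []
brass [[233, 179, 3, 5, 11], [239, 178, 1, 3, 3], [238, 182, 1, 1, 1], [334, 187, 3, 4, 10]] [[234.2, 181.3], [239.0, 179.0], [238.0, 182.0], [335.0, 188.2]]
```

Request:
play_rows([
  [[-1,0,0,-0.015,0],[-1,0,0,-0.03,0],[-1,0,0,-0.035,0],[-1,0,0,-0.035,0],[-1,0,0,-0.035,0],[-1,0,0,-0.03,0],[-1,-0.0178,0.0042,0,0],[-1,-0.0357,0.0085,0,0],[-1,-0.0357,0.0085,0,0],[-1,-0.0357,0.0085,0,0]],
])

```text
clock: 17.32
tool_pos: [559.9, -47.3, 285.8]
orientation: [3.141, -0.0, 1.057]
wrist_force: [0.3, -0.1, -1.0]
grip_width: 9.3
grasp_force: 25.0
```

Request:
play_rows([
  [[-1,-0.0357,0.0085,0,0],[-1,-0.0357,0.0085,0,0],[-1,-0.0357,0.0085,0,0],[-1,-0.0357,0.0085,0,0],[-1,-0.0357,0.0085,0,0],[-1,-0.0357,0.0085,0,0],[-1,-0.0357,0.0085,0,0],[-1,-0.0179,0.0043,0,0],[-1,0,0,0,-0.2155],[-1,0,0,0,-0.2155]],
])

```text
clock: 18.15
tool_pos: [483.4, -312.3, 285.4]
orientation: [-3.141, 0.0, 1.284]
wrist_force: [-0.2, 0.0, -1.2]
grip_width: 9.1
grasp_force: 25.0
```

Request:
play_rows([
  [[-1,0,0,0,-0.2155],[-1,0,0,0,-0.2155],[-1,0,0,0,-0.2155],[-1,0,0,0,-0.2155],[-1,0,0,0,0],[-1,0,0,0,0],[-1,0,0,0,0]],
])

```text
clock: 18.73
tool_pos: [484.1, -310.8, 285.6]
orientation: [-3.142, -0.0, 1.729]
wrist_force: [-0.4, -0.5, -1.1]
grip_width: 9.0
grasp_force: 25.0
```

```bash
python3 - <<'E'
from h import *
s=manip.sense(); print(s["tool_pos"],s["orientation"],s["joints"],s["grip_width"],s["wrist_force"])
plan(484.3,-311.2,188,np.radians(99.3))
C=cal("wrist"); im=capture("wrist"); cv2.imwrite("pics/w7.png",im)
h=cv2.cvtColor(im,cv2.COLOR_BGR2HSV)
for nm,a,b in(("red",(0,120,80),(8,255,255)),("brass",(12,120,90),(32,255,255)),("green",(45,120,60),(80,255,255))):
    n,_,st,ce=cv2.connectedComponentsWithStats(cv2.inRange(h,a,b)); print(nm,[(st[i].tolist(),ce[i].round(1).tolist()) for i in range(1,n) if st[i][4]>4][:12])
p=[454.3,-316.8]; e=np.array([np.cos(.163),np.sin(.163)]); f=np.array([-e[1],e[0]])
print("pred pins",pj(0,[[*(p+k*f),136] for k in(70,-70)],C).round(1)); print("rim",pj(0,box(*p,0,.163,136,176,120)[1::2],C).round(1))
for d in silhouettes("wrist","tank")[:1]: m=d["mask"]; ys,xs=np.where(m); print(d["score"],m.sum(),xs.min(),xs.max(),ys.min(),ys.max())
for d in silhouettes("wrist","cassette")[:1]: m=d["mask"]; ys,xs=np.where(m); print(d["score"],m.sum(),xs.min(),xs.max(),ys.min(),ys.max())
E
```

```text
[ 484.09160751 -310.82752944  285.58612678] [-3.14157223e+00 -1.29165099e-05  1.72920603e+00] [-5.73395167e-01  2.15139486e-01  1.66018167e+00 -4.23163781e-06
  1.26629532e+00 -7.31803598e-01] 8.959342313796732 [-0.39260376 -0.47361401 -1.13595515]
shift tool mm -0.4 0.1 97.6 turn about tool z deg -0.22
red [([258, 20, 5, 6, 6], [259.7, 22.5]), ([268, 20, 5, 4, 5], [270.0, 21.2]), ([226, 104, 12, 10, 74], [231.7, 108.5]), ([407, 155, 17, 13, 173], [415.3, 160.7]), ([401, 284, 6, 4, 19], [403.1, 285.4])]
brass [([262, 0, 14, 6, 68], [268.5, 2.1]), ([288, 0, 16, 9, 121], [295.1, 3.5]), ([178, 11, 18, 19, 252], [186.6, 19.7]), ([231, 17, 17, 20, 266], [239.1, 26.2]), ([257, 20, 16, 20, 236], [265.1, 29.5]), ([309, 26, 17, 19, 245], [316.9, 35.2]), ([229, 107, 4, 5, 15], [230.5, 109.1]), ([230, 113, 6, 2, 6], [232.5, 113.8]), ([182, 154, 6, 24, 92], [184.2, 165.7]), ([277, 155, 8, 25, 184], [280.4, 166.7]), ([225, 283, 5, 49, 165], [226.8, 308.6]), ([287, 286, 5, 46, 155], [288.9, 311.4])]
green [([184, 105, 21, 120, 1831], [194.7, 162.8]), ([213, 106, 65, 107, 1247], [264.1, 144.9]), ([371, 173, 49, 58, 1644], [394.6, 201.3]), ([217, 214, 16, 5, 68], [224.1, 215.9]), ([316, 258, 5, 1, 5], [318.0, 258.0])]
pred pins [[229.1 109.2]
 [232.7 228.2]]
rim [[181.2 236.1]
 [169.2  92.5]
 [287.1 235.7]
 [290.8  92. ]]
0.6 14445 169 294 90 237
0.65 2900 248 267 140 344
```

```bash
python3 - <<'E'
from h import *
C=cal("wrist"); im=capture("wrist")
for d in silhouettes("wrist","tank")[:1]:
    m=d["mask"].astype(float); W=np.ones((384,512)); W[:,240:275]=0; W[205:]=0
    print(fit(m*W,lambda p:fillbox(box(p[0],p[1],0,p[2],136,176,120),C,3)*W,[455,-316,.16]))
cal2={}
for u,v in((184.2,165.7),(280.4,166.7)): print("clip",pl(0,(u,v),120,C).round(1))
for u,v in((230.5,109.1),): print("pin",pl(0,(u,v),136,C).round(1))
e=np.array([np.cos(.163),np.sin(.163)]);print("pred pin",np.array([454.3,-316.8])+70*np.array([-e[1],e[0]]))
# brightness profile along tank x through y=+25 and +55 at z=120, mm from tank centre
g=cv2.imread("pics/w7.png")
for yy in(25,57,62):
    r=[]
    for xx in range(-70,71,2):
        P=np.array([454.3,-316.8])+xx*e+yy*np.array([-e[1],e[0]]); u,v=pj(0,[[*P,120]],C)[0]; b=cv2.getRectSubPix(g,(1,1),(float(u),float(v)))[0,0]; r.append(f"{xx}:{b[0]},{b[1]},{b[2]}")
    print(yy," ".join(r))
E
```

```text
(array([ 4.54224e+02, -3.17062e+02,  1.45000e-01]), np.float64(0.05))
clip [ 397.  -322.1  120. ]
clip [ 511.  -304.8  120. ]
pin [ 444.3 -247.5  136. ]
pred pin [ 442.9404583  -247.72785791]
25 -70:220,228,223 -68:227,227,223 -66:225,223,219 -64:173,176,170 -62:121,130,127 -60:122,131,127 -58:121,130,127 -56:115,128,121 -54:94,140,87 -52:88,161,70 -50:88,164,68 -48:88,163,68 -46:88,162,67 -44:87,162,66 -42:86,162,65 -40:86,162,64 -38:84,159,63 -36:72,132,59 -34:60,84,55 -32:115,123,108 -30:210,208,199 -28:229,226,221 -26:229,226,222 -24:227,223,218 -22:170,169,165 -20:89,97,98 -18:69,74,73 -16:59,62,60 -14:58,61,59 -12:58,61,58 -10:59,61,59 -8:112,111,108 -6:210,207,202 -4:228,226,221 -2:228,226,222 0:228,226,222 2:228,226,222 4:229,226,222 6:228,226,222 8:197,196,190 10:91,92,89 12:53,55,54 14:51,53,52 16:51,53,52 18:47,49,47 20:39,42,40 22:45,49,46 24:60,64,61 26:61,65,62 28:61,64,62 30:68,74,74 32:90,100,105 34:94,105,110 36:94,104,111 38:90,102,106 40:56,78,59 42:41,75,33 44:46,95,34 46:49,100,34 48:51,105,35 50:51,106,34 52:64,105,53 54:143,149,135 56:172,172,166 58:147,149,147
[... 1349 characters left out ...]
00,55 -32:57,73,54 -30:56,71,53 -28:55,70,52 -26:54,69,51 -24:53,68,50 -22:55,76,50 -20:69,127,54 -18:81,160,59 -16:82,162,59 -14:82,162,58 -12:81,161,57 -10:81,161,57 -8:81,161,56 -6:80,161,55 -4:80,161,56 -2:79,161,55 0:77,159,56 2:78,158,55 4:78,159,53 6:78,161,52 8:77,160,51 10:77,161,50 12:78,163,51 14:83,172,53 16:83,174,54 18:72,145,49 20:65,127,46 22:65,126,46 24:61,120,43 26:61,117,43 28:59,117,42 30:59,117,41 32:59,118,42 34:59,117,40 36:58,117,40 38:59,117,41 40:57,116,40 42:52,107,35 44:54,113,36 46:59,124,39 48:60,126,39 50:64,135,39 52:78,162,49 54:131,157,121 56:175,175,169 58:154,156,154 60:125,132,135 62:110,122,126 64:118,128,131 66:179,182,180 68:224,223,220 70:221,221,220
```

Request:
play_rows([
  [[-1,-0.0004,0,0.015,0],[-1,0,0,0.02,0],[-1,0,0,0.02,0],[-1,0,0,0.015,0],[-1,0,0,0.01,0],[-1,0,0,0.008,0],[-1,0,0,0.005,0],[-1,0,0,0.003,0],[-1,0,0,0,0],[-1,0,0,0,0]],
])

```text
clock: 19.82
tool_pos: [484.5, -311.5, 190.1]
orientation: [3.141, 0.001, 1.733]
wrist_force: [-0.4, 0.6, -0.8]
grip_width: 9.0
grasp_force: 25.0
```

```bash
python3 - <<'E'
from h import *
s=manip.sense(); print(s["tool_pos"],s["orientation"],s["grip_width"],s["grasp_force"],s["wrist_force"])
plan(484.3,-311.2,188,1.7292)
for n in("scene","top","wrist"):
    C=cal(n); im=capture(n); cv2.imwrite(f"pics/{n}9.png",im)
    for d in silhouettes(n,"cassette")[:3]:
        m=d["mask"]; f=fit(m.astype(float),lambda p:fillbox(box(p[0],p[1],131.5,p[2],9,100,100),C),[484,-312,.158]); print(n,round(d["score"],2),np.round(d["at"]),m.sum(),f)
C=cal("wrist"); g=cv2.imread("pics/wrist9.png"); e=np.array([np.cos(.158),np.sin(.158)]); f=np.array([-e[1],e[0]])
def prof(z,o,ax,R,oth):
    return " ".join(f"{k}:{','.join(map(str,cv2.getRectSubPix(g,(1,1),tuple(map(float,pj(0,[[*(np.array(o)+k*ax+oth),z]],C)[0])))[0,0]))}" for k in R)
S=np.array([484.4,-311.9])
print("cass bottom end", prof(131.5,S,f,range(40,68,2),0*e)); print("slot across y=54",prof(120,S,e,range(-16,18,2),54*f)); print("tank end along x=+6", prof(120,S,f,range(44,66,2),6*e))
E
```

```text
[ 484.48442649 -311.46108587  190.11700213] [3.14102329e+00 5.05086187e-04 1.73273048e+00] 9.008601181156903 24.99748259782791 [-0.35623654  0.61185629 -0.79531843]
shift tool mm 0.3 -0.1 2.1 turn about tool z deg 0.2
scene 0.91 [190.  96.] 594 (array([ 4.86171e+02, -3.13560e+02,  1.30000e-01]), np.float64(0.305))
top 0.48 [372. 225.] 106 (array([ 4.81108e+02, -2.92527e+02,  1.89000e-01]), np.float64(0.543))
wrist 0.74 [257. 221.] 2875 (array([ 4.85231e+02, -3.14065e+02,  1.65000e-01]), np.float64(0.212))
wrist 0.35 [503. 109.] 619 (array([ 4.76e+02, -3.20e+02,  5.80e-02]), np.float64(1.0))
cass bottom end 40:78,85,88 42:79,86,88 44:79,85,88 46:80,87,90 48:127,129,128 50:208,205,199 52:212,207,202 54:212,208,202 56:211,208,202 58:164,182,152 60:70,136,49 62:89,187,55 64:65,132,43 66:42,70,36
slot across y=54 -16:42,44,43 -14:43,44,43 -12:42,43,42 -10:38,40,39 -8:55,56,53 -6:187,184,178 -4:212,209,202 -2:211,209,202 0:211,208,202 2:212,208,202 4:212,209,202 6:212,209,202 8:136,141,128 10:38,64,30 12:45,96,30 14:62,131,39 16:64,133,40
tank end along x=+6 44:184,182,180 46:198,195,192 48:210,206,201 50:212,208,202 52:212,208,202 54:212,209,202 56:206,205,196 58:106,151,91 60:66,135,44 62:83,177,50 64:46,92,33
```

Request:
play_rows([
  [[-1,0.002,0,0,0],[-1,0,0,0,0],[-1,0,0,0,0],[-1,0,0,0,0],[-1,0,0,0,0],[-1,0,0,0,0]],
])

```text
clock: 20.62
tool_pos: [483.8, -309.3, 189.6]
orientation: [-3.142, -0.0, 1.733]
wrist_force: [-0.7, 0.0, -0.9]
grip_width: 9.0
grasp_force: 25.0
```

```bash
python3 - <<'E'
from h import *
s=manip.sense(); print(s["clock"],s["tool_pos"],s["orientation"],s["wrist_force"])
C=cal("wrist"); g=capture("wrist"); e=np.array([np.cos(.158),np.sin(.158)]); f=np.array([-e[1],e[0]])
def prof(z,o,ax,R,oth):
    return " ".join(f"{k}:{cv2.getRectSubPix(g,(1,1),tuple(map(float,pj(0,[[*(np.array(o)+k*ax+oth),z]],C)[0])))[0,0].tolist()}" for k in R)
S=np.array([484.4,-311.9])
print("end", prof(131.5,S,f,range(45,55),0*e)); print("slot end",prof(120,S,f,range(54,61),6*e)); print("cass across y=47 bottom",prof(131.5,S,e,range(-9,10),47*f))
E
```

```text
20.6167 [ 483.84255144 -309.28304986  189.55968587] [-3.14153387e+00 -4.76741479e-05  1.73283340e+00] [-0.67726714  0.03125289 -0.88967152]
end 45:[82, 91, 94] 46:[82, 91, 94] 47:[82, 90, 94] 48:[83, 91, 94] 49:[84, 92, 95] 50:[117, 121, 121] 51:[174, 172, 170] 52:[206, 202, 197] 53:[211, 207, 202] 54:[211, 207, 202]
slot end 54:[211, 208, 202] 55:[211, 208, 202] 56:[199, 201, 189] 57:[153, 175, 141] 58:[92, 144, 76] 59:[66, 134, 45] 60:[65, 135, 43]
cass across y=47 bottom -9:[34, 37, 35] -8:[41, 42, 40] -7:[96, 95, 92] -6:[165, 162, 157] -5:[152, 150, 146] -4:[93, 95, 92] -3:[64, 67, 65] -2:[63, 66, 64] -1:[65, 70, 69] 0:[82, 90, 94] 1:[98, 110, 116] 2:[100, 112, 118] 3:[100, 112, 118] 4:[109, 118, 124] 5:[150, 153, 153] 6:[191, 189, 185] 7:[172, 172, 164] 8:[100, 109, 92] 9:[41, 66, 36]
```

```bash
python3 -c "
from station import manip
print(manip.hand_in())"
```

```text
the job is handed in; nothing more can be done
None
```

I showed both labels to the reader for a second each and handed the job in at about 20.7 s. The arm still grips the green-labelled cassette upright about 13 mm above the empty slot, centred to within about 1 mm by the wrist camera, front plate towards the core. No contact showed in the force readings; the verdict was not reported back, and I did not re-measure the other cassette or the loose items.

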